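# Put the medicine bottles away in order of size

### The arm

A 6-joint arm with a two-finger parallel gripper is mounted at the origin on the work surface. World frame = base frame: x ahead of the robot, y to its left, z up, the work surface at z = 0. Lengths are in m, angles in rad, forces in N, time in s.
With the tool pointing down it reaches from about 0.35 to 0.85 m from the base axis. Payload 8.1 kg.
Tool frame: the origin (TCP) lies at the very end of the fingers, on their centre line; the grasp point (between the pads) lies 19 mm behind it; y points along the fingers, z is the direction in which the jaws open and shut, and the axes are right-handed (so a half turn about y gives the same grasp; the last joint's range is limited). The gripper opens to 93 mm and grips with 3 to 60 N. Pads are 15 mm wide; open, the fingers measure 128 mm over their backs; the gripper's body (75 mm by 188 mm) begins 65 mm behind the grasp point.
Start: joints at [-0.085, 0.13, 1.488, -0, 1.523, -0.085], TCP at [0.6, 0, 0.219] pointing down, gripper open.
Joint ranges: [-2.96, 2.96], [-0.89, 2.26], [0.02, 2.5], [-1.34, 4.48], [0, 2.73], [-2.66, 2.66]. Speed limits (rad/s): [2.39, 2.39, 2.79, 3.14, 3.14, 3.14].

### API

Orientations are given as a unit quaternion [x, y, z, w].
In Python, from bench import manip gives the robot as it stands.
- The arm moves only by the tool servo_tool, never from a script. Its argument "rows" is a list of rows, each a list of 3 entries, a list of its own where there are three numbers: the opening, from 0 (shut) to 1 (fully open), then the shift along the tool's x, y, z in mm, then the turn, a rotation vector about the tool's x, y, z in degrees. In form: [[claw, [x, y, z], [rx, ry, rz]], ...]. A call has 1 to 8 rows; each row shifts and turns the commanded pose from where the row before left it, along the tool's axes as they then stand; what a row does not reach is not made up. A row lasts 1/10 s, in which the tool goes at most 50 mm and 8.59 degrees, less where a joint would pass 70% of its speed; a pose out of reach is approached as far as the arm can. A call with a gripper value outside its range is refused whole. The fingers move at their own pace and stop on an object; "grip_force" is the grip in N (left out, the last holds). Time passes only in rows, so rows that do not move let the fingers close. It gives the time, the measured TCP pose, the force and the opening at its end, in the units of the state.
- manip.sense(): the state, without advancing time (a new reading comes with each control period).
- manip.get_image(name): name is "scene" or "side" or "wrist"; returns the picture (400x640x3 uint8, blue, green, red); there is no depth.
- manip.camera_info(name): a dict with "fx", "fy", "cx", "cy" (pixels), "R" (3x3) and "t" (3): a world point X has camera coordinates R X + t; the wrist camera has in their place "mount" (4x4, takes a point from camera to tool coordinates, whose origin is the TCP and whose axes are the tool frame's). Camera axes: x right, y down, z forward; pixel columns grow to the right and rows downward; lengths in m; the calibration is good to about 2 mm. A picture is of the moment at which its call begins: read the wrist's pose just before it. camera_info takes no time and is no camera call.
- manip.hand_in(): hands the job in, once; it reports no verdict.
Trained networks look in the newest picture that a camera, given by its name, has taken for a name from the list of things; names that differ only in an ending like _2 or _b are one class to them, and where a whole thing is asked for, a point or a joint stands for the part that bears it (a point fixed in the world has none). Each returns a list of dicts, best first, with "conf" (0 to 1); they miss things now and then, are a little off and sometimes report something else, mostly with a low value. They report only what shows in the picture. A call takes as long as a camera call.
- manip.boxes_of(camera, label): "bbox" ([left, top, width, height] in pixels, round what is visible of it).
- manip.silhouettes(camera, label): "pixels" (400x640 bool, what is visible of it) and "bbox" ([left, top, width, height] in pixels, round what is visible of it).
The state is a dict: "t": time; "q": joint angles; "dq": joint speeds; "joint_efforts": joint torques, N m; "tcp_pos": TCP position; "ee_rot": TCP orientation; "ft_force": force on the tool from outside, world axes, zero at the start; "torque": the same for the moment, N m; "width": finger opening in m.
Only numpy, scipy, OpenCV 4.12 (cv2) and the standard library are available. Lean on these libraries where they do the work, as an engineer would, in place of code of your own. Each camera call takes 0.05 s, during which the arm holds its last target.

### The job

Put the four amber bottles from the counter away in the four bins on the low shelf, one standing upright in the middle of each bin, so that the row steps down in size from the big stock bottle that already stands at one end of the shelf: the largest of the four in the bin next to it, the smallest in the bin farthest from it. Never tip a bottle over, and leave the big bottle and the carton at the other end of the shelf where they are.

Things in the scene. Friction and masses are not known exactly. Their poses are not given: they have to be found in the camera images.
- bottle_a: the largest of the four loose amber glass medicine bottles with white screw cap and plain paper label: body 64 mm across, 142 mm tall overall; the cap is 32 mm across and fills the top 24 mm (short neck and rounded shoulder below); about 430 g. Origin: centre of its underside; z up through the cap. Starts upright on the counter.
- bottle_b: the second largest of the four loose amber glass medicine bottles with white screw cap and plain paper label: body 52 mm across, 117 mm tall overall; the cap is 32 mm across and fills the top 24 mm (short neck and rounded shoulder below); about 240 g. Origin: centre of its underside; z up through the cap. Starts upright on the counter.
- bottle_c: the third largest of the four loose amber glass medicine bottles with white screw cap and plain paper label: body 42 mm across, 97 mm tall overall; the cap is 28 mm across and fills the top 24 mm (short neck and rounded shoulder below); about 140 g. Origin: centre of its underside; z up through the cap. Starts upright on the counter.
- bottle_d: the smallest of the four loose amber glass medicine bottles with white screw cap and plain paper label: body 36 mm across, 80 mm tall overall; the cap is 28 mm across and fills the top 24 mm (short neck and rounded shoulder below); about 90 g. Origin: centre of its underside; z up through the cap. Starts upright on the counter.
- bin_p: one of four identical fixed, empty, open white plastic bins side by side on the low shelf (any order), 90 mm apart centre to centre in a row along their y. Outside 112 (x) by 86 mm (y), walls 2.5 mm; back (+x) 40 mm high, front (-x) 22 mm, sides 22 to 40. Origin: centre of its underside, 40 mm above the counter; its floor is 3 mm thick: a bottle in it stands 3 mm above the origin.
- bin_q: one of four identical fixed, empty, open white plastic bins side by side on the low shelf (any order), 90 mm apart centre to centre in a row along their y. Outside 112 (x) by 86 mm (y), walls 2.5 mm; back (+x) 40 mm high, front (-x) 22 mm, sides 22 to 40. Origin: centre of its underside, 40 mm above the counter; its floor is 3 mm thick: a bottle in it stands 3 mm above the origin.
- bin_r: one of four identical fixed, empty, open white plastic bins side by side on the low shelf (any order), 90 mm apart centre to centre in a row along their y. Outside 112 (x) by 86 mm (y), walls 2.5 mm; back (+x) 40 mm high, front (-x) 22 mm, sides 22 to 40. Origin: centre of its underside, 40 mm above the counter; its floor is 3 mm thick: a bottle in it stands 3 mm above the origin.
- bin_s: one of four identical fixed, empty, open white plastic bins side by side on the low shelf (any order), 90 mm apart centre to centre in a row along their y. Outside 112 (x) by 86 mm (y), walls 2.5 mm; back (+x) 40 mm high, front (-x) 22 mm, sides 22 to 40. Origin: centre of its underside, 40 mm above the counter; its floor is 3 mm thick: a bottle in it stands 3 mm above the origin.
- stock_bottle: the big amber stock bottle, 80 mm across and 176 mm tall with a white cap (36 mm across), loose, about 800 g; stands on the shelf at the left or right end of the row of bins, about 105 mm from the centre of the nearest. Origin: centre of its underside. Not to be moved.
- carton: a loose upright cardboard medicine carton with a white and blue band, 85 x 70 mm and 118 mm tall, on the shelf top at the other end of the row of bins, about 105 mm from the nearest bin's centre. Origin: centre of its underside. Not to be moved.

How it is judged:
By the outcome, as a careful person would: the job done as asked, in the order asked, and still so for the second after the job is handed in, with the robot touching nothing.
It also fails if it takes over 128 s, if anything falls off the work surface, if the arm or the gripper's body presses on something with over 40 N, if the wrist force passes 120 N, or if a joint passes its speed limit or range.

## Working session

There is one attempt and no reset: what is moved stays moved. The work goes in short steps, Python scripts to look and compute and a tool call to move; the robot and the scene stay as the last step left them, time stands still between calls to the robot, and variables do not carry over. Pictures are saved under pics/ and viewed, and the job is handed in when it is done.

Besides the shell and the picture viewer there is one more tool, called by a JSON object that holds its "op" and its "data", one argument or row to a line. servo_tool: Moves the arm, as the interface text tells. Its arguments: {"type":"object","properties":{"rows":{"type":"array","items":{"type":"array"}},"grip_force":{"type":"number"}},"required":["rows"]}

```bash
mkdir -p pics; ls; python3 - <<'E'
from bench import manip
import cv2,numpy as np
s=manip.sense();print({k:np.round(v,3).tolist() for k,v in s.items()})
for n in("scene","side","wrist"):
    cv2.imwrite(f"pics/{n}0.png",manip.get_image(n))
    print(n,manip.camera_info(n))
E
```

```text
pics
{'t': 0.0, 'q': [-0.085, 0.131, 1.489, -0.0, 1.523, -0.085], 'dq': [-0.0, 0.001, 0.001, -0.0, 0.001, -0.001], 'joint_efforts': [-0.002, -55.985, -49.176, 0.077, 0.036, -0.0], 'tcp_pos': [0.599, 0.0, 0.218], 'ee_rot': [-0.5, 0.5, -0.5, 0.5], 'ft_force': [0.817, -0.124, -0.96], 'torque': [-0.007, -0.012, -0.006], 'width': 0.093}
scene {'fx': 429.0971897870268, 'fy': 429.0971897870268, 'cx': 319.14209452963644, 'cy': 191.90577966834078, 'R': array([[-0.50130485,  0.86527027, -0.00090327],
       [ 0.46670966,  0.26951458, -0.84234434],
       [-0.72861206, -0.42269286, -0.53893896]]), 't': array([ 0.26817449, -0.21712624,  1.31806046])}
side {'fx': 456.6203143591348, 'fy': 456.6203143591348, 'cx': 319.8742851654408, 'cy': 207.68093473225323, 'R': array([[ 0.69881891, -0.71509705, -0.01698033],
       [-0.49225546, -0.46355548, -0.73675021],
       [ 0.51897658,  0.52321364, -0.67595177]]), 't': array([-0.37813711,  0.3298605 ,  0.83158513])}
wrist {'fx': 355.9962021129157, 'fy': 355.9962021129157, 'cx': 319.5932513407472, 'cy': 204.06547980671016, 'mount': array([[-5.58652500e-04,  9.61928530e-01,  2.73300552e-01,
        -7.44344743e-02],
       [-2.70547103e-04, -2.73300730e-01,  9.61928603e-01,
        -1.66653096e-01],
       [ 9.99999807e-01,  4.63443147e-04,  4.12927113e-04,
        -3.36807271e-04],
       [ 0.00000000e+00,  0.00000000e+00,  0.00000000e+00,
         1.00000000e+00]])}
```

View pics/scene0.png

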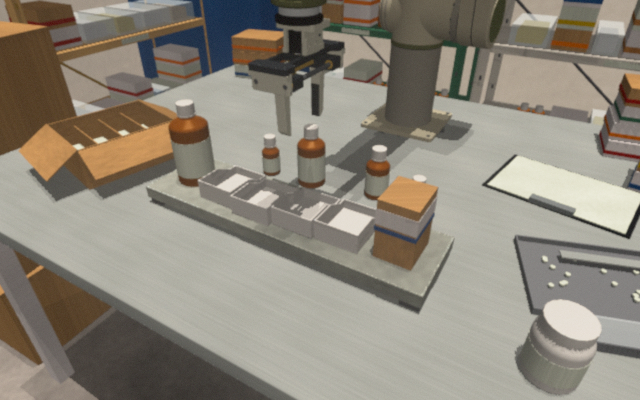

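View pics/side0.png

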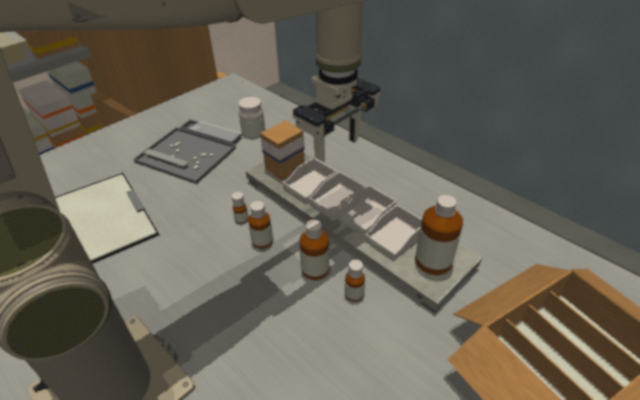

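View pics/wrist0.png

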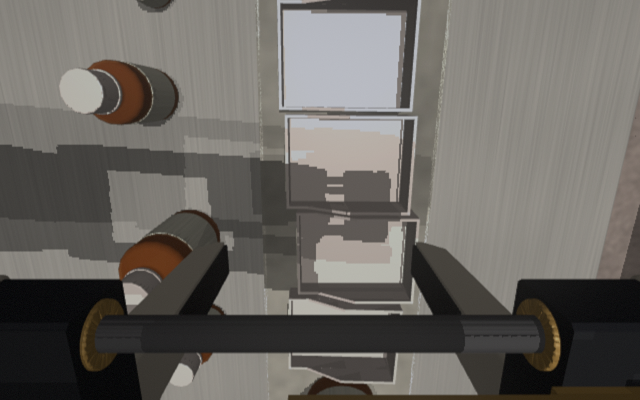

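```bash
cat > h.py <<'E'
from bench import manip
import cv2,numpy as np
from scipy.spatial.transform import Rotation as Ro
def cam(n,st=None):
    c=manip.camera_info(n)
    K=np.array([[c['fx'],0,c['cx']],[0,c['fy'],c['cy']],[0,0,1]])
    if n=='wrist':
        st=st or manip.sense()
        T=np.eye(4);T[:3,:3]=Ro.from_quat(st['ee_rot']).as_matrix();T[:3,3]=st['tcp_pos']
        M=np.linalg.inv(T@c['mount']);return K,M[:3,:3],M[:3,3]
    return K,c['R'],c['t']
def proj(C,X):
    K,R,t=C;p=(np.atleast_2d(X)@R.T+t)@K.T;return p[:,:2]/p[:,2:]
def ray(C,uv,z):
    K,R,t=C;d=R.T@np.linalg.solve(K,[uv[0],uv[1],1]);o=-R.T@t
    return o+d*(z-o[2])/d[2]
def show(n):
    pass
E
python3 - <<'E'
from h import *
print(Ro.from_quat(manip.sense()['ee_rot']).as_matrix().round(3))
for n in("side","scene","wrist"):
    for l in("bottle_a","stock_bottle","carton","bin_p"):
        C=cam(n)
        for d in manip.silhouettes(n,l):
            m=d['pixels'];ys,xs=np.nonzero(m);
            top=(xs[ys<=ys.min()+1].mean(),ys.min());
            cen=(xs.mean(),ys.mean())
            print(n,l,round(d['conf'],2),d['bbox'],'cen',np.round(cen),'z0.05',ray(C,cen,.05)[:2].round(3))
E
```

```text
[[-0.    -0.001  1.   ]
 [-1.     0.    -0.   ]
 [-0.    -1.    -0.001]]
side bottle_a 0.97 [230.0, 193.8, 17.4, 30.3] cen [239. 208.] z0.05 [0.434 0.17 ]
side bottle_a 0.71 [246.8, 200.7, 26.7, 46.5] cen [259. 226.] z0.05 [0.429 0.086]
side bottle_a 0.6 [301.0, 219.7, 29.6, 61.5] cen [314. 251.] z0.05 [ 0.46  -0.061]
side stock_bottle 0.82 [416.0, 195.4, 46.7, 80.6] cen [438. 236.] z0.05 [ 0.684 -0.234]
side carton 0.94 [258.1, 121.6, 47.7, 59.1] cen [282. 149.] z0.05 [0.673 0.277]
side bin_p 0.81 [333.5, 185.6, 61.8, 48.1] cen [365. 209.] z0.05 [ 0.641 -0.056]
side bin_p 0.67 [362.8, 203.6, 58.7, 54.4] cen [394. 232.] z0.05 [ 0.628 -0.153]
side bin_p 0.59 [280.8, 157.5, 55.0, 46.3] cen [307. 179.] z0.05 [0.626 0.129]
scene bottle_a 0.85 [365.3, 144.2, 25.9, 53.6] cen [377. 172.] z0.05 [0.415 0.079]
scene bottle_a 0.66 [297.3, 123.2, 30.7, 64.2] cen [312. 157.] z0.05 [ 0.428 -0.082]
scene bottle_a 0.66 [263.5, 135.1, 16.2, 40.6] cen [271. 155.] z0.05 [ 0.467 -0.172]
scene stock_bottle 0.87 [168.7, 102.0, 47.2, 84.0] cen [191. 144.] z0.05 [ 0.516 -0.382]
scene carton 0.85 [370.7, 176
[... 415 characters left out ...]
81.9] cen [191. 362.] z0.05 [ 0.456 -0.205]
wrist bottle_a 0.83 [59.1, 60.7, 119.1, 64.3] cen [120.  93.] z0.05 [0.42  0.083]
wrist bottle_a 0.58 [117.9, 212.7, 101.1, 103.6] cen [163. 252.] z0.05 [ 0.441 -0.072]
wrist bottle_a 0.55 [136.5, 4.7, 36.0, 6.9] cen [154.   3.] z0.05 [0.46  0.155]
wrist bottle_a 0.2 [297.5, 208.4, 124.2, 97.0] cen [356. 256.] z0.05 [ 0.637 -0.076]
wrist bin_p 0.91 [285.0, 288.4, 116.5, 95.5] cen [343. 343.] z0.05 [ 0.626 -0.18 ]
wrist bin_p 0.74 [277.4, 1.8, 142.3, 112.0] cen [347.  55.] z0.05 [0.624 0.115]
wrist bin_p 0.73 [296.4, 206.9, 125.1, 98.6] cen [356. 256.] z0.05 [ 0.637 -0.076]
wrist bin_p 0.63 [135.5, 5.2, 34.9, 4.8] cen [155.   3.] z0.05 [0.46  0.155]
```

```bash
cat >> h.py <<'E'
D=dict(a=(.032,.142,.016),b=(.026,.117,.016),c=(.021,.097,.014),d=(.018,.080,.014))
D['s']=(.040,.176,.018)
th=np.linspace(0,2*np.pi,48)
def ring(x,y,z,r): return np.c_[x+r*np.cos(th),y+r*np.sin(th),0*th+z]
def model(k,x,y,z0=0):
    r,h,c=D[k]
    return np.vstack([ring(x,y,z0,r),ring(x,y,z0+h-.034-(r-c)*.6,r),ring(x,y,z0+h-.024,c),ring(x,y,z0+h,c)])
def bb(C,X):
    p=proj(C,X);a=p.min(0);b=p.max(0);return np.r_[a,b]
E
python3 - <<'E'
from h import *
from scipy.optimize import least_squares
obs=[]
for n in("side","scene","wrist"):
    im=manip.get_image(n)
    C=cam(n)
    for d in manip.silhouettes(n,"bottle_a"):
        if d['conf']<.3: continue
        b=d['bbox'];obs.append((n,C,np.array([b[0],b[1],b[0]+b[2],b[1]+b[3]]),d['conf']))
for n,C,b,cf in obs:
    out=[]
    for k in D:
        p0=ray(C,[(b[0]+b[2])/2,(b[1]+b[3])/2],(.04 if k=='s' else 0)+D[k][1]/2)[:2]
        f=lambda p:bb(C,model(k,p[0],p[1],.04 if k=='s' else 0))-b
        r=least_squares(f,p0);out.append(f"{k}:{np.round(r.x,3).tolist()} {np.sqrt(r.cost*2/4):.1f}")
    print(n,round(cf,2),b.round(0).tolist(),out)
side=manip.get_image("side");cv2.imwrite("pics/side1.png",cv2.resize(side[180:310,220:400],None,fx=4,fy=4,interpolation=cv2.INTER_CUBIC))
E
```

```text
side 0.93 [247.0, 206.0, 274.0, 247.0] ['a:[0.42, 0.071] 6.8', 'b:[0.425, 0.079] 2.7', 'c:[0.43, 0.087] 2.2', 'd:[0.434, 0.093] 4.3', 's:[0.391, 0.024] 14.9']
side 0.8 [301.0, 221.0, 330.0, 279.0] ['a:[0.456, -0.074] 1.1', 'b:[0.462, -0.067] 3.3', 'c:[0.467, -0.061] 6.9', 'd:[0.471, -0.057] 9.5', 's:[0.423, -0.109] 9.5']
side 0.73 [229.0, 191.0, 246.0, 226.0] ['a:[0.423, 0.159] 9.8', 'b:[0.428, 0.168] 5.5', 'c:[0.432, 0.177] 1.9', 'd:[0.437, 0.183] 0.9', 's:[0.394, 0.106] 17.9']
side 0.65 [342.0, 258.0, 363.0, 303.0] ['a:[0.449, -0.183] 8.1', 'b:[0.455, -0.179] 3.5', 'c:[0.46, -0.175] 0.6', 'd:[0.465, -0.172] 3.1', 's:[0.416, -0.209] 16.7']
scene 0.79 [299.0, 122.0, 327.0, 189.0] ['a:[0.447, -0.066] 0.6', 'b:[0.432, -0.076] 5.4', 'c:[0.418, -0.084] 9.3', 'd:[0.405, -0.092] 12.1', 's:[0.53, -0.017] 9.9']
scene 0.65 [411.0, 174.0, 429.0, 181.0] ['a:[0.403, 0.173] 23.3', 'b:[0.39, 0.171] 18.1', 'c:[0.378, 0.168] 14.0', 'd:[0.367, 0.165] 11.1', 's:[0.485, 0.192] 34.4']
scene 0.64 [367.0, 144.0, 392.0, 198.0] ['a:[0.434, 0.092] 6.0', 'b:[0.419, 0.087] 0.8', 'c:[0.405, 0.083] 3.5', 'd:[0.3
[... 157 characters left out ...]
d:[0.447, -0.188] 3.0', 's:[0.557, -0.1] 19.4']
wrist 0.97 [118.0, 207.0, 220.0, 312.0] ['a:[0.459, -0.068] 3.1', 'b:[0.451, -0.075] 7.3', 'c:[0.444, -0.081] 15.9', 'd:[0.44, -0.085] 21.5', 's:[0.498, -0.032] 30.2']
wrist 0.78 [59.0, 60.0, 176.0, 124.0] ['a:[0.438, 0.08] 13.8', 'b:[0.428, 0.082] 1.6', 'c:[0.419, 0.084] 8.2', 'd:[0.414, 0.084] 14.6', 's:[0.485, 0.074] 45.2']
wrist 0.7 [170.0, 307.0, 223.0, 385.0] ['a:[0.478, -0.16] 23.1', 'b:[0.471, -0.172] 12.4', 'c:[0.465, -0.182] 3.6', 'd:[0.461, -0.19] 2.9', 's:[0.512, -0.102] 51.6']
wrist 0.6 [136.0, 4.0, 168.0, 9.0] ['a:[0.48, 0.135] 52.8', 'b:[0.471, 0.14] 41.7', 'c:[0.463, 0.146] 32.3', 'd:[0.458, 0.15] 26.4', 's:[0.519, 0.114] 80.7']
```

View pics/side1.png

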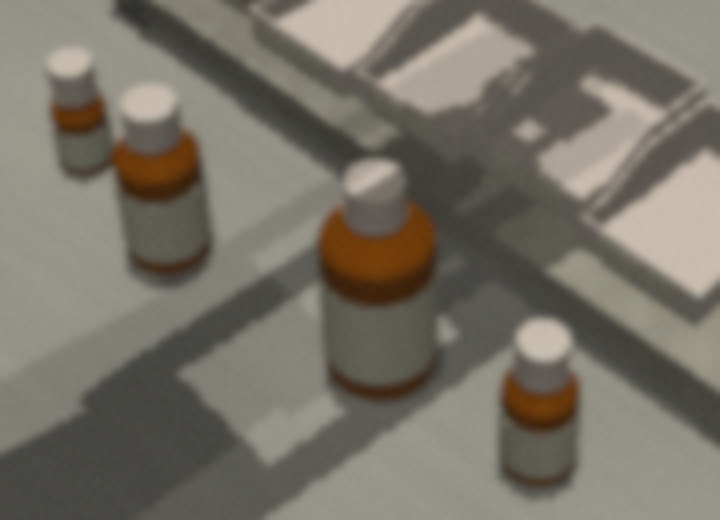

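```bash
python3 - <<'E'
from h import *
from scipy.optimize import least_squares
def binpts(x,y,yaw):
    P=[]
    for sx,zt in((-1,.062),(1,.080)):
        for sy in(-1,1):
            for z in(.04,zt): P.append([sx*.056,sy*.043,z])
    P=np.array(P);c,s=np.cos(yaw),np.sin(yaw)
    return np.c_[x+c*P[:,0]-s*P[:,1],y+s*P[:,0]+c*P[:,1],P[:,2]]
obs=[]
for n in("side","scene","wrist"):
    im=manip.get_image(n);C=cam(n)
    for d in manip.silhouettes(n,"bin_p"):
        b=d['bbox']
        if d['conf']<.35 or b[3]<20: continue
        b=np.array([b[0],b[1],b[0]+b[2],b[1]+b[3]])
        f=lambda p:bb(C,binpts(p[0],p[1],0))-b
        r=least_squares(f,ray(C,[(b[0]+b[2])/2,(b[1]+b[3])/2],.06)[:2])
        print(n,round(d['conf'],2),r.x.round(3),f(r.x).round(1));obs.append((C,b,r.x[1],n))
def res(p):
    o=[]
    for C,b,y,n in obs:
        i=np.clip(np.round((y-p[1])/.09+1.5),0,3)-1.5
        q=bb(C,binpts(p[0]-np.sin(p[2])*.09*i,p[1]+np.cos(p[2])*.09*i,p[2]))-b
        if n=='wrist': q=np.where((b<6)|(b>395)&(np.arange(4)%2==1)|(b>370)&(np.arange(4)==3),0,q)*.7
        o.append(q)
    return np.concatenate(o)
r=least_squares(res,[.625,-.035,0],loss='soft_l1',f_scale=2)
print(r.x,np.abs(res(r.x)).mean())
p=r.x
for i in(-1.5,-.5,.5,1.5): print(np.round([p[0]-np.sin(p[2])*.09*i,p[1]+np.cos(p[2])*.09*i],4))
for n in("side","scene","wrist"):
    im=manip.get_image(n).copy();C=cam(n)
    for i in(-1.5,-.5,.5,1.5):
        X=binpts(p[0]-np.sin(p[2])*.09*i,p[1]+np.cos(p[2])*.09*i,p[2])
        q=proj(C,X)
        cv2.polylines(im,[np.int32(np.round(q[[1,3,7,5]]*8))],True,(0,0,255),1,cv2.LINE_AA,3)
    for k,x,y in(('a',.455,-.069),('b',.425,.082),('c',.46,-.178),('d',.437,.183)):
        for j in(0,3): cv2.polylines(im,[np.int32(np.round(proj(C,model(k,x,y))[48*j:48*j+48]*8))],True,(0,255,0),1,cv2.LINE_AA,3)
    cv2.imwrite(f"pics/f_{n}.png",im if n=='wrist' else cv2.resize(im[100:310,150:490],None,fx=2.3,fy=2.3))
E
```

```text
side 0.94 [0.618 0.019] [ 0.3 -0.1 -0.3  0.1]
side 0.89 [ 0.635 -0.061] [ 3.  -3.  -2.9  2.8]
side 0.87 [ 0.622 -0.152] [-2.6  0.   2.5 -0.3]
side 0.63 [0.614 0.115] [-0.1  0.8  0.1 -0.7]
scene 0.87 [0.626 0.025] [-0.5 -1.9  0.5  1.3]
scene 0.86 [0.624 0.104] [-2.7 -0.3  2.9 -0.4]
scene 0.74 [ 0.627 -0.154] [-2.2 -1.3  2.4  0.5]
scene 0.74 [ 0.631 -0.062] [ 1.1 -1.1 -1.2  1. ]
wrist 0.98 [ 0.623 -0.163] [ 1.9 -1.1 -1.8  0.9]
wrist 0.81 [0.62  0.108] [ 0.7 -0.8 -0.7  0.9]
wrist 0.76 [0.624 0.018] [ 1.5  0.9 -1.4 -1.1]
wrist 0.56 [ 0.632 -0.072] [ 0.4  0.3 -0.4 -0.3]
[ 0.62377089 -0.02519131  0.01379895] 2.0252349206034292
[ 0.6256 -0.1602]
[ 0.6244 -0.0702]
[0.6231 0.0198]
[0.6219 0.1098]
```

View pics/f_wrist.png

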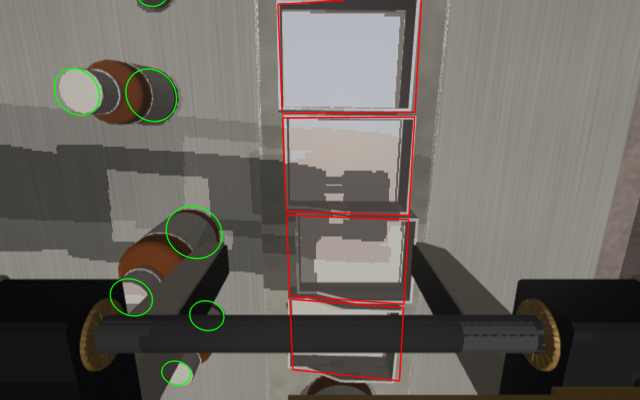

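View pics/f_side.png

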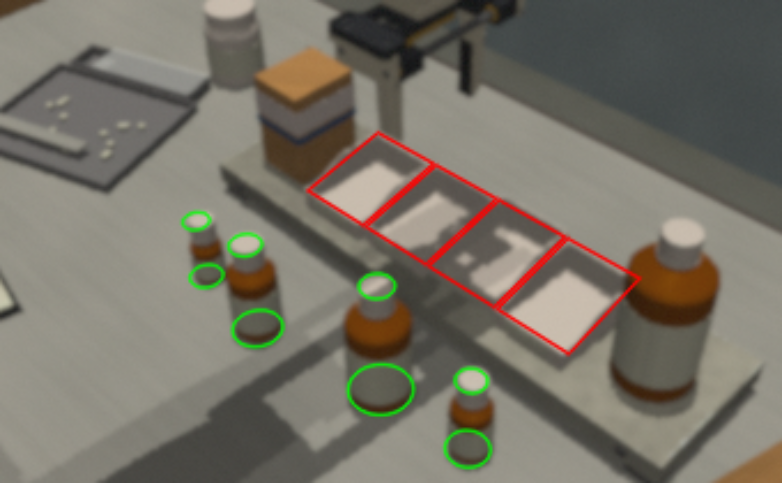

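View pics/f_scene.png

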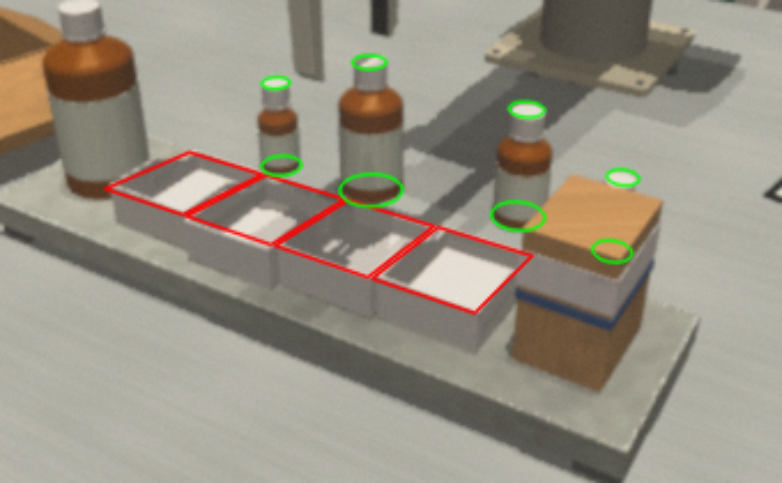

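{"op": "servo_tool", "data": {
  "rows": [
    [1, [30, 0, -36], [0, 0, 0]],
    [1, [30, 0, -36], [0, 0, 0]],
    [1, [30, 0, -36], [0, 0, 0]],
    [1, [30, 0, -36], [0, 0, 0]],
    [1, [0, 0, 0], [0, 0, 0]],
    [1, [0, 0, 0], [0, 0, 0]],
    [1, [0, 0, 0], [0, 0, 0]]
  ],
  "grip_force": 25
}}

```text
t: 2.25
tcp_pos: [0.4567, -0.1196, 0.219]
ee_rot: [-0.5, 0.5, -0.5, 0.5]
ft_force: [0.1, 0.5, -0.0]
width: 0.0931
```

```bash
cat >> h.py <<'E'
from scipy.optimize import least_squares
def fitb(n,keys='abcd',z0=0):
    im=manip.get_image(n);C=cam(n)
    for d in manip.silhouettes(n,"bottle_a"):
        b=d['bbox'];b=np.array([b[0],b[1],b[0]+b[2],b[1]+b[3]])
        if d['conf']<.3: continue
        o=[]
        for k in keys:
            w=np.array([b[0]>3,b[1]>3,b[2]<636,b[3]<396])*1.
            f=lambda p:(bb(C,model(k,p[0],p[1],z0))-b)*w
            r=least_squares(f,ray(C,[(b[0]+b[2])/2,(b[1]+b[3])/2],z0+D[k][1]/2)[:2])
            o.append(f"{k}:{r.x.round(4).tolist()} {np.sqrt(r.cost/2):.1f}")
        print(n,round(d['conf'],2),b.round(),*o)
    return im
E
python3 - <<'E'
from h import *
print(manip.sense()['tcp_pos'].round(4))
im=fitb('wrist','ac');cv2.imwrite('pics/w2.png',im)
E
```

```text
[ 0.4567 -0.1196  0.219 ]
wrist 0.9 [275.  93. 357. 179.] a:[0.4536, -0.0712] 1.5 c:[0.4532, -0.0754] 18.1
wrist 0.58 [305. 209. 347. 277.] a:[0.4623, -0.1688] 16.9 c:[0.4631, -0.1809] 0.3
wrist 0.5 [441.   3. 610.  78.] a:[0.6163, 0.0129] 3.7 c:[0.6376, 0.004] 23.4
```

View pics/w2.png

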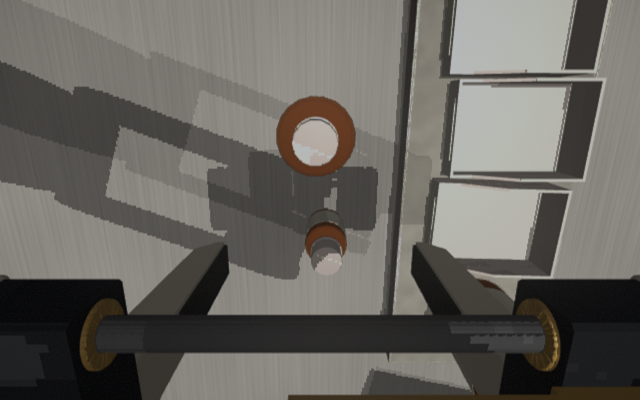

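{"op": "servo_tool", "data": {
  "rows": [
    [1, [-25, 0, -2], [0, 0, 0]],
    [1, [-24, 0, -1], [0, 0, 0]],
    [1, [0, 0, 0], [0, 0, 0]],
    [1, [0, 40, 0], [0, 0, 0]],
    [1, [0, 40, 0], [0, 0, 0]],
    [1, [0, 40, 0], [0, 0, 0]],
    [1, [0, 40, 0], [0, 0, 0]],
    [1, [0, 12, 0], [0, 0, 0]]
  ]
}}

```text
t: 3.15
tcp_pos: [0.4499, -0.07, 0.0421]
ee_rot: [-0.502, 0.502, -0.497, 0.499]
ft_force: [-0.8, -0.0, -0.0]
width: 0.0931
```

{"op": "servo_tool", "data": {
  "rows": [
    [1, [0, 0, 0], [0, 0, 0]],
    [0.65, [0, 0, 0], [0, 0, 0]],
    [0.4, [0, 0, 0], [0, 0, 0]],
    [0.4, [0, 0, 0], [0, 0, 0]],
    [0.4, [0, 0, 0], [0, 0, 0]],
    [0.4, [0, 0, 0], [0, 0, 0]],
    [0.4, [0, 0, 0], [0, 0, 0]],
    [0.4, [0, 0, 0], [0, 0, 0]]
  ]
}}

```text
t: 3.95
tcp_pos: [0.4538, -0.0712, 0.0478]
ee_rot: [0.5, -0.499, 0.501, -0.5]
ft_force: [-2.2, 0.1, 7.0]
width: 0.0636
```

{"op": "servo_tool", "data": {
  "rows": [
    [0.4, [0, -10, 0], [0, 0, 0]],
    [0.4, [0, -30, 0], [0, 0, 0]],
    [0.4, [0, -30, 0], [0, 0, 0]],
    [0.4, [0, -30, 0], [0, 0, 0]],
    [0.4, [0, 0, 0], [0, 0, 0]],
    [0.4, [0, 0, 0], [0, 0, 0]],
    [0.4, [0, 0, 0], [0, 0, 0]]
  ]
}}

```text
t: 4.65
tcp_pos: [0.4517, -0.0706, 0.1447]
ee_rot: [-0.501, 0.501, -0.499, 0.499]
ft_force: [0.1, -0.6, -4.8]
width: 0.0642
```

```bash
python3 - <<'E'
from h import *
st=dict(tcp_pos=np.array([.4567,-.1196,.219]),ee_rot=np.array([-.5,.5,-.5,.5]))
C=cam('wrist',st)
for nm,uv,z in[('1 front+y',(432,181),.062),('1 back+y',(571,191),.08),('1 back-y',(552,276),.08),('2 front+y',(452,79),.062),('2 back+y',(605,77),.08),('2 back-y',(583,181),.08),('2 front -y',(451,178),.062),('3 front-y',(443,74),.062),('3 back-y',(600,72),.08)]:
    print(nm,ray(C,uv,z).round(4))
E
```

```text
1 front+y [ 0.5608 -0.1148  0.062 ]
1 back+y [ 0.6786 -0.1199  0.08  ]
1 back-y [ 0.6766 -0.2027  0.08  ]
2 front+y [ 0.5702 -0.0253  0.062 ]
2 back+y [ 0.6878 -0.0248  0.08  ]
2 back-y [ 0.6874 -0.1109  0.08  ]
2 front -y [ 0.5782 -0.112   0.062 ]
3 front-y [ 0.5621 -0.0213  0.062 ]
3 back-y [ 0.6829 -0.021   0.08  ]
```

{"op": "servo_tool", "data": {
  "rows": [
    [0.4, [10, 0, 30], [0, 0, 0]],
    [0.4, [10, 0, 30], [0, 0, 0]],
    [0.4, [15, 0, 30], [0, 0, 0]],
    [0.4, [15, 0, 30], [0, 0, 0]],
    [0.4, [20, 0, 30], [0, 0, 0]],
    [0.4, [20, 0, 22], [0, 0, 0]],
    [0.4, [0, 0, 0], [0, 0, 0]],
    [0.4, [0, 0, 0], [0, 0, 0]]
  ]
}}

```text
t: 5.45
tcp_pos: [0.6237, -0.1609, 0.1434]
ee_rot: [-0.501, 0.502, -0.499, 0.499]
ft_force: [-1.5, -0.1, -4.2]
width: 0.0637
```

{"op": "servo_tool", "data": {
  "rows": [
    [0.4, [0, 0, -2], [0, 0, 0]],
    [0.4, [0, 15, 0], [0, 0, 0]],
    [0.4, [0, 15, 0], [0, 0, 0]],
    [0.4, [0, 12, 0], [0, 0, 0]],
    [0.4, [0, 5, 0], [0, 0, 0]],
    [0.4, [0, 0, 0], [0, 0, 0]],
    [0.4, [0, 0, 0], [0, 0, 0]],
    [0.4, [0, 0, 0], [0, 0, 0]]
  ]
}}

```text
t: 6.25
tcp_pos: [0.6236, -0.1612, 0.1006]
ee_rot: [0.5, -0.5, 0.5, -0.5]
ft_force: [0.6, -0.2, -3.8]
width: 0.0638
```

```bash
python3 - <<'E'
from h import *
cv2.imwrite('pics/sc3.png',cv2.resize(manip.get_image('scene')[80:280,120:460],None,fx=2.3,fy=2.3))
cv2.imwrite('pics/sd3.png',cv2.resize(manip.get_image('side')[100:310,220:500],None,fx=2.6,fy=2.6))
s=manip.sense();print(s['tcp_pos'],s['ft_force'])
E
```

```text
[ 0.62357387 -0.16119693  0.10052821] [-0.30003205  0.16187912 -5.42618211]
```

View pics/sc3.png

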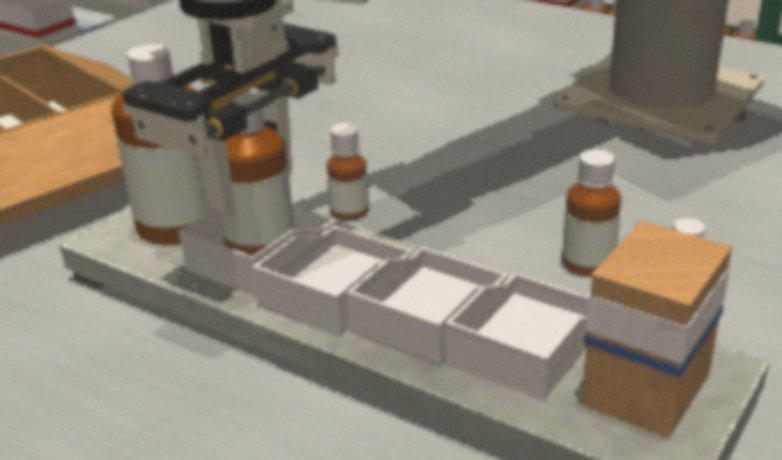

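View pics/sd3.png

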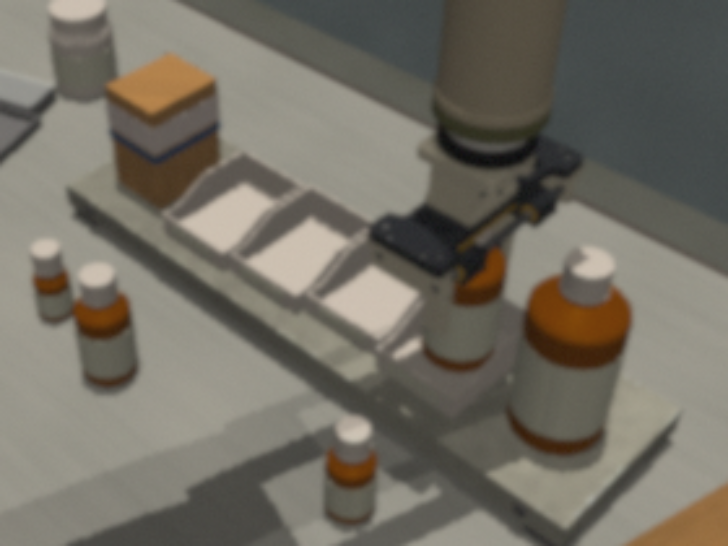

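{"op": "servo_tool", "data": {
  "rows": [
    [0.4, [0, 4, -2], [0, 0, 0]],
    [0.4, [0, 3, 0], [0, 0, 0]],
    [0.4, [0, 2, 0], [0, 0, 0]],
    [0.4, [0, 0, 0], [0, 0, 0]],
    [0.4, [0, 0, 0], [0, 0, 0]]
  ]
}}

```text
t: 6.85
tcp_pos: [0.6208, -0.161, 0.0909]
ee_rot: [-0.5, 0.5, -0.5, 0.5]
ft_force: [-4.6, 1.4, 2.3]
width: 0.0638
```

Contact with the bin floor (the z force went positive); releasing.

{"op": "servo_tool", "data": {
  "rows": [
    [0.75, [0, 0, 0], [0, 0, 0]],
    [0.85, [0, 0, 0], [0, 0, 0]],
    [0.95, [0, 0, 0], [0, 0, 0]],
    [0.95, [0, 0, 0], [0, 0, 0]],
    [0.95, [0, 0, 0], [0, 0, 0]]
  ]
}}

```text
t: 7.35
tcp_pos: [0.6212, -0.161, 0.0907]
ee_rot: [0.5, -0.5, 0.5, -0.5]
ft_force: [-0.1, 0.7, -0.3]
width: 0.088
```

{"op": "servo_tool", "data": {
  "rows": [
    [0.95, [0, -10, 0], [0, 0, 0]],
    [0.95, [0, -30, 0], [0, 0, 0]],
    [0.95, [0, -40, 0], [0, 0, 0]],
    [0.95, [0, -40, 0], [0, 0, 0]],
    [0.95, [0, -20, 0], [0, 0, 0]],
    [0.95, [0, 0, 0], [0, 0, 0]],
    [0.95, [0, 0, 0], [0, 0, 0]]
  ]
}}

```text
t: 8.05
tcp_pos: [0.6212, -0.161, 0.2311]
ee_rot: [0.5, -0.5, 0.5, -0.5]
ft_force: [-0.1, -0.9, -0.9]
width: 0.0884
```

{"op": "servo_tool", "data": {
  "rows": [
    [1, [-32, 0, -33], [0, 0, 0]],
    [1, [-32, 0, -33], [0, 0, 0]],
    [1, [-32, 0, -33], [0, 0, 0]],
    [1, [-32, 0, -33], [0, 0, 0]],
    [1, [-32, 0, -33], [0, 0, 0]],
    [1, [-31, 0, -31], [0, 0, 0]],
    [1, [0, 0, 0], [0, 0, 0]],
    [1, [0, 0, 0], [0, 0, 0]]
  ]
}}

```text
t: 8.85
tcp_pos: [0.4239, 0.0306, 0.2292]
ee_rot: [0.501, -0.5, 0.499, -0.5]
ft_force: [1.0, -0.9, -0.2]
width: 0.0929
```

```bash
python3 - <<'E'
from h import *
print(manip.sense()['tcp_pos'].round(4))
im=fitb('wrist','bd');cv2.imwrite('pics/w4.png',im)
cv2.imwrite('pics/sc4.png',cv2.resize(manip.get_image('scene')[80:280,120:460],None,fx=2.3,fy=2.3))
E
```

```text
[0.4239 0.0306 0.2292]
wrist 0.88 [320.   2. 364.  45.] b:[0.4422, 0.187] 7.5 d:[0.4445, 0.1796] 1.1
wrist 0.8 [298. 101. 353. 160.] b:[0.4289, 0.0807] 1.5 d:[0.4294, 0.0779] 9.4
wrist 0.67 [339. 354. 371. 396.] b:[0.4643, -0.2395] 5.7 d:[0.4675, -0.2309] 0.1
```

View pics/w4.png

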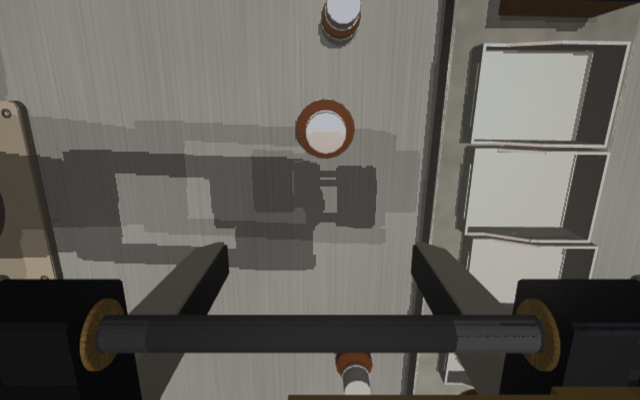

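View pics/sc4.png

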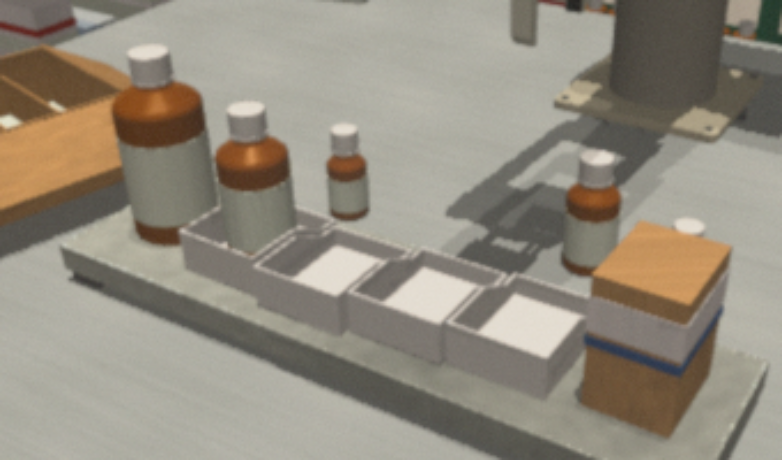

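```bash
python3 - <<'E'
from h import *
st=dict(tcp_pos=np.array([.4239,.0306,.2292]),ee_rot=np.array([.5,-.5,.5,-.5]))
C=cam('wrist',st)
for nm,uv,z in[('4f+',(482,44),.062),('4f-',(474,143),.062),('4b+',(629,41),.08),('4b-',(607,148),.08),('3f+',(469,147),.062),('3f-',(464,235),.062),('3b+',(607,153),.08),('3b-',(592,242),.08),('2f+',(470,240),.062),('2b+',(595,247),.08)]:
    print(nm,ray(C,uv,z).round(4))
E
```

```text
4f+ [0.564  0.1541 0.062 ]
4f- [0.5672 0.0693 0.062 ]
4b+ [0.6762 0.1538 0.08  ]
4b- [0.6775 0.0669 0.08  ]
3f+ [0.563  0.0656 0.062 ]
3f- [ 0.5681 -0.0219  0.062 ]
3b+ [0.6784 0.0625 0.08  ]
3b- [ 0.6829 -0.0221  0.08  ]
2f+ [ 0.5747 -0.0272  0.062 ]
2b+ [ 0.6868 -0.0272  0.08  ]
```

{"op": "servo_tool", "data": {
  "rows": [
    [1, [-25, 0, 3], [0, 0, 0]],
    [1, [-25, 0, 2], [0, 0, 0]],
    [1, [0, 0, 0], [0, 0, 0]],
    [1, [0, 40, 0], [0, 0, 0]],
    [1, [0, 40, 0], [0, 0, 0]],
    [1, [0, 40, 0], [0, 0, 0]],
    [1, [0, 40, 0], [0, 0, 0]],
    [1, [0, 27, 0], [0, 0, 0]]
  ],
  "grip_force": 18
}}

```text
t: 9.8
tcp_pos: [0.4285, 0.0786, 0.0403]
ee_rot: [-0.501, 0.501, -0.499, 0.499]
ft_force: [0.9, -0.2, 0.0]
width: 0.093
```

{"op": "servo_tool", "data": {
  "rows": [
    [1, [0, 0, 0], [0, 0, 0]],
    [0.8, [0, 0, 0], [0, 0, 0]],
    [0.6, [0, 0, 0], [0, 0, 0]],
    [0.35, [0, 0, 0], [0, 0, 0]],
    [0.35, [0, 0, 0], [0, 0, 0]],
    [0.35, [0, 0, 0], [0, 0, 0]],
    [0.35, [0, 0, 0], [0, 0, 0]],
    [0.35, [0, 0, 0], [0, 0, 0]]
  ]
}}

```text
t: 10.6
tcp_pos: [0.43, 0.0801, 0.0441]
ee_rot: [-0.5, 0.5, -0.5, 0.5]
ft_force: [-2.8, 0.3, 6.0]
width: 0.0518
```

{"op": "servo_tool", "data": {
  "rows": [
    [0.35, [0, -10, 0], [0, 0, 0]],
    [0.35, [0, -30, 0], [0, 0, 0]],
    [0.35, [0, -35, 0], [0, 0, 0]],
    [0.35, [0, -35, 0], [0, 0, 0]],
    [0.35, [0, 0, 0], [0, 0, 0]],
    [0.35, [0, 0, 0], [0, 0, 0]],
    [0.35, [0, 0, 0], [0, 0, 0]]
  ]
}}

```text
t: 11.3
tcp_pos: [0.4291, 0.08, 0.1523]
ee_rot: [0.501, -0.5, 0.5, -0.499]
ft_force: [-0.1, -0.2, -3.2]
width: 0.0519
```

{"op": "servo_tool", "data": {
  "rows": [
    [0.35, [22, 0, 30], [0, 0, 0]],
    [0.35, [22, 0, 30], [0, 0, 0]],
    [0.35, [21, 0, 30], [0, 0, 0]],
    [0.35, [21, 0, 30], [0, 0, 0]],
    [0.35, [21, 0, 30], [0, 0, 0]],
    [0.35, [21, 0, 30], [0, 0, 0]],
    [0.35, [21, 0, 21], [0, 0, 0]],
    [0.35, [0, 0, 0], [0, 0, 0]]
  ]
}}

```text
t: 12.1
tcp_pos: [0.6313, -0.0715, 0.1505]
ee_rot: [-0.5, 0.501, -0.5, 0.498]
ft_force: [-0.5, 0.4, -3.0]
width: 0.0515
```

{"op": "servo_tool", "data": {
  "rows": [
    [0.35, [0, 0, 0], [0, 0, 0]],
    [0.35, [0, 0, 0], [0, 0, 0]]
  ]
}}

```text
t: 12.3
tcp_pos: [0.6297, -0.0682, 0.1521]
ee_rot: [-0.501, 0.501, -0.499, 0.5]
ft_force: [-0.5, 0.7, -2.2]
width: 0.0518
```

Lower from 0.152 to 0.0875: 64 mm.

{"op": "servo_tool", "data": {
  "rows": [
    [0.35, [0, 20, 1], [0, 0, 0]],
    [0.35, [0, 20, 0], [0, 0, 0]],
    [0.35, [0, 12, 0], [0, 0, 0]],
    [0.35, [0, 6, 0], [0, 0, 0]],
    [0.35, [0, 4, 0], [0, 0, 0]],
    [0.35, [0, 2, 0], [0, 0, 0]],
    [0.35, [0, 0, 0], [0, 0, 0]],
    [0.35, [0, 0, 0], [0, 0, 0]]
  ]
}}

```text
t: 13.1
tcp_pos: [0.6325, -0.0691, 0.0905]
ee_rot: [0.5, -0.5, 0.5, -0.5]
ft_force: [0.0, -0.3, -1.7]
width: 0.0517
```

```bash
python3 - <<'E'
from h import *
s=manip.sense();print(s['tcp_pos'],s['ft_force'])
cv2.imwrite('pics/sc5.png',cv2.resize(manip.get_image('scene')[80:280,120:460],None,fx=2.3,fy=2.3))
E
```

```text
[ 0.63251376 -0.06910705  0.09046029] [ 0.04666357 -0.27230274 -1.69710848]
```

View pics/sc5.png

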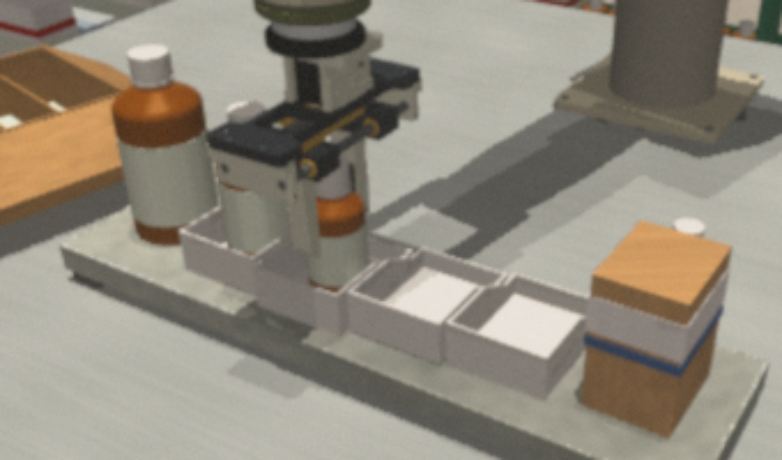

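{"op": "servo_tool", "data": {
  "rows": [
    [0.35, [0, 2, 0], [0, 0, 0]],
    [0.35, [0, 1, 0], [0, 0, 0]],
    [0.35, [0, 0, 0], [0, 0, 0]],
    [0.35, [0, 0, 0], [0, 0, 0]]
  ]
}}

```text
t: 13.55
tcp_pos: [0.6323, -0.0691, 0.0872]
ee_rot: [0.5, -0.5, 0.5, -0.5]
ft_force: [-1.5, -0.4, 2.9]
width: 0.0519
```

{"op": "servo_tool", "data": {
  "rows": [
    [0.65, [0, 0, 0], [0, 0, 0]],
    [0.75, [0, 0, 0], [0, 0, 0]],
    [0.85, [0, 0, 0], [0, 0, 0]],
    [0.85, [0, 0, 0], [0, 0, 0]],
    [0.85, [0, 0, 0], [0, 0, 0]]
  ]
}}

```text
t: 14.05
tcp_pos: [0.632, -0.069, 0.0865]
ee_rot: [-0.5, 0.5, -0.5, 0.5]
ft_force: [0.6, -0.3, 0.1]
width: 0.0786
```

{"op": "servo_tool", "data": {
  "rows": [
    [0.85, [0, -10, 0], [0, 0, 0]],
    [0.85, [0, -30, 0], [0, 0, 0]],
    [0.85, [0, -40, 0], [0, 0, 0]],
    [0.85, [0, -40, 0], [0, 0, 0]],
    [0.85, [0, -20, 0], [0, 0, 0]],
    [0.85, [0, 0, 0], [0, 0, 0]],
    [0.85, [0, 0, 0], [0, 0, 0]]
  ]
}}

```text
t: 14.75
tcp_pos: [0.6322, -0.069, 0.2271]
ee_rot: [0.5, -0.5, 0.5, -0.5]
ft_force: [-0.2, 0.3, -0.7]
width: 0.0793
```

{"op": "servo_tool", "data": {
  "rows": [
    [1, [18, 0, -34], [0, 0, 0]],
    [1, [18, 0, -34], [0, 0, 0]],
    [1, [25, 0, -34], [0, 0, 0]],
    [1, [25, 0, -34], [0, 0, 0]],
    [1, [25, 0, -34], [0, 0, 0]],
    [1, [0, 0, 0], [0, 0, 0]],
    [1, [0, 0, 0], [0, 0, 0]]
  ],
  "grip_force": 14
}}

```text
t: 15.45
tcp_pos: [0.4609, -0.18, 0.2251]
ee_rot: [-0.5, 0.501, -0.5, 0.499]
ft_force: [0.9, 0.3, 0.7]
width: 0.0931
```

{"op": "servo_tool", "data": {
  "rows": [
    [1, [0, 40, 0], [0, 0, 0]],
    [1, [0, 40, 0], [0, 0, 0]],
    [1, [0, 40, 0], [0, 0, 0]],
    [1, [0, 40, 0], [0, 0, 0]],
    [1, [0, 30, 0], [0, 0, 0]],
    [1, [0, 11, 0], [0, 0, 0]],
    [1, [0, 0, 0], [0, 0, 0]],
    [1, [0, 0, 0], [0, 0, 0]]
  ]
}}

```text
t: 16.25
tcp_pos: [0.4631, -0.1799, 0.0267]
ee_rot: [-0.5, 0.499, -0.5, 0.5]
ft_force: [0.8, -0.5, 1.8]
width: 0.0933
```

{"op": "servo_tool", "data": {
  "rows": [
    [0.8, [0, 0, 0], [0, 0, 0]],
    [0.6, [0, 0, 0], [0, 0, 0]],
    [0.45, [0, 0, 0], [0, 0, 0]],
    [0.25, [0, 0, 0], [0, 0, 0]],
    [0.25, [0, 0, 0], [0, 0, 0]],
    [0.25, [0, 0, 0], [0, 0, 0]],
    [0.25, [0, 0, 0], [0, 0, 0]],
    [0.25, [0, 0, 0], [0, 0, 0]]
  ]
}}

```text
t: 17.05
tcp_pos: [0.462, -0.18, 0.0256]
ee_rot: [0.5, -0.5, 0.5, -0.5]
ft_force: [-0.3, 0.5, -0.2]
width: 0.0418
```

{"op": "servo_tool", "data": {
  "rows": [
    [0.25, [0, -10, 0], [0, 0, 0]],
    [0.25, [0, -30, 0], [0, 0, 0]],
    [0.25, [0, -40, 0], [0, 0, 0]],
    [0.25, [0, -35, 0], [0, 0, 0]],
    [0.25, [0, 0, 0], [0, 0, 0]],
    [0.25, [0, 0, 0], [0, 0, 0]]
  ]
}}

```text
t: 17.65
tcp_pos: [0.4626, -0.1803, 0.1418]
ee_rot: [0.5, -0.499, 0.501, -0.5]
ft_force: [0.2, 0.2, -1.2]
width: 0.0417
```

{"op": "servo_tool", "data": {
  "rows": [
    [0.25, [-30, 0, 0], [0, 0, 0]],
    [0.25, [-35, 0, 0], [0, 0, 0]],
    [0.25, [-35, 0, 0], [0, 0, 0]],
    [0.25, [-35, 0, 0], [0, 0, 0]],
    [0.25, [-35, 0, 0], [0, 0, 0]],
    [0.25, [-31, 0, 0], [0, 0, 0]],
    [0.25, [0, 0, 0], [0, 0, 0]],
    [0.25, [0, 0, 0], [0, 0, 0]]
  ]
}}

```text
t: 18.45
tcp_pos: [0.4607, 0.0215, 0.1389]
ee_rot: [0.501, -0.5, 0.499, -0.5]
ft_force: [-0.6, -0.2, -2.0]
width: 0.0418
```

{"op": "servo_tool", "data": {
  "rows": [
    [0.25, [0, 0, 30], [0, 0, 0]],
    [0.25, [0, 0, 35], [0, 0, 0]],
    [0.25, [0, 0, 35], [0, 0, 0]],
    [0.25, [0, 0, 35], [0, 0, 0]],
    [0.25, [0, 0, 26], [0, 0, 0]],
    [0.25, [0, 0, 0], [0, 0, 0]],
    [0.25, [0, 0, 0], [0, 0, 0]],
    [0.25, [0, 0, 0], [0, 0, 0]]
  ]
}}

```text
t: 19.25
tcp_pos: [0.6218, 0.0202, 0.1398]
ee_rot: [-0.5, 0.501, -0.5, 0.499]
ft_force: [0.4, 0.8, -1.6]
width: 0.0414
```

{"op": "servo_tool", "data": {
  "rows": [
    [0.25, [0, 20, 0], [0, 0, 0]],
    [0.25, [0, 20, 0], [0, 0, 0]],
    [0.25, [0, 15, 0], [0, 0, 0]],
    [0.25, [0, 7, 0], [0, 0, 0]],
    [0.25, [0, 4, 0], [0, 0, 0]],
    [0.25, [0, 0, 0], [0, 0, 0]],
    [0.25, [0, 0, 0], [0, 0, 0]],
    [0.25, [0, 0, 0], [0, 0, 0]]
  ]
}}

```text
t: 20.05
tcp_pos: [0.6237, 0.021, 0.0757]
ee_rot: [0.5, -0.5, 0.5, -0.5]
ft_force: [-0.0, -0.1, -0.2]
width: 0.042
```

{"op": "servo_tool", "data": {
  "rows": [
    [0.25, [0, 2, 0], [0, 0, 0]],
    [0.25, [0, 1, 0], [0, 0, 0]],
    [0.25, [0, 1, 0], [0, 0, 0]],
    [0.25, [0, 0, 0], [0, 0, 0]]
  ]
}}

```text
t: 20.45
tcp_pos: [0.6228, 0.021, 0.0704]
ee_rot: [-0.5, 0.5, -0.5, 0.5]
ft_force: [-0.0, 0.5, -1.7]
width: 0.0416
```

```bash
python3 - <<'E'
from h import *
s=manip.sense();print(s['tcp_pos'],s['ft_force'])
cv2.imwrite('pics/sc6.png',cv2.resize(manip.get_image('scene')[80:280,120:460],None,fx=2.3,fy=2.3))
cv2.imwrite('pics/sd6.png',cv2.resize(manip.get_image('side')[100:310,220:500],None,fx=2.6,fy=2.6))
E
```

```text
[0.62282165 0.02104291 0.07036143] [-0.02314545  0.49011451 -1.72171545]
```

View pics/sc6.png

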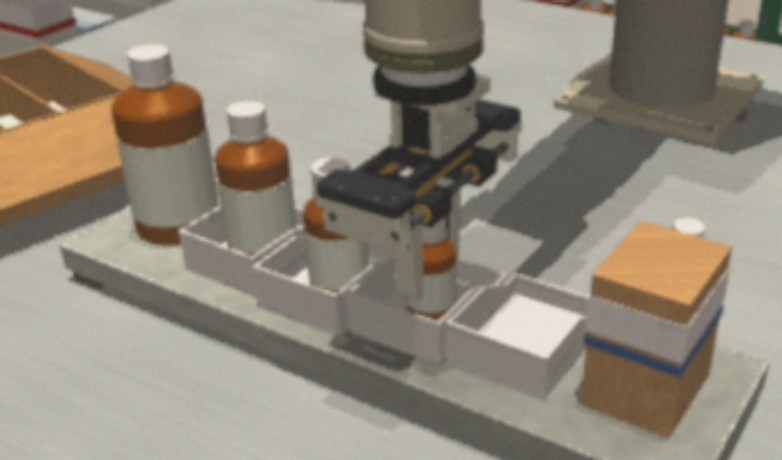

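View pics/sd6.png

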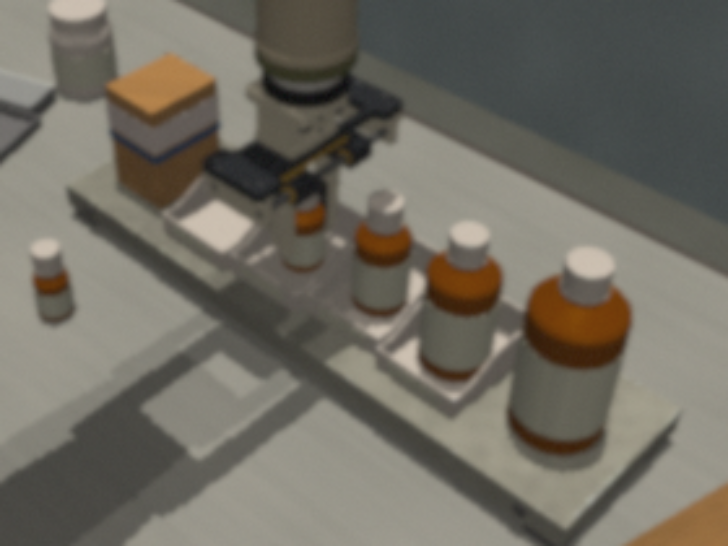

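A few mm more to contact, then a narrow release.

{"op": "servo_tool", "data": {
  "rows": [
    [0.25, [0, 1, 0], [0, 0, 0]],
    [0.25, [0, 1, 0], [0, 0, 0]],
    [0.25, [0, 0, 0], [0, 0, 0]],
    [0.25, [0, 0, 0], [0, 0, 0]]
  ]
}}

```text
t: 20.95
tcp_pos: [0.6231, 0.021, 0.0687]
ee_rot: [0.5, -0.5, 0.5, -0.5]
ft_force: [-0.2, -0.5, -0.6]
width: 0.0421
```

{"op": "servo_tool", "data": {
  "rows": [
    [0.52, [0, 0, 0], [0, 0, 0]],
    [0.58, [0, 0, 0], [0, 0, 0]],
    [0.62, [0, 0, 0], [0, 0, 0]],
    [0.62, [0, 0, 0], [0, 0, 0]],
    [0.62, [0, 0, 0], [0, 0, 0]]
  ]
}}

```text
t: 21.45
tcp_pos: [0.623, 0.021, 0.0686]
ee_rot: [-0.5, 0.5, -0.5, 0.5]
ft_force: [0.2, 0.2, 0.1]
width: 0.0579
```

{"op": "servo_tool", "data": {
  "rows": [
    [0.62, [0, -10, 0], [0, 0, 0]],
    [0.62, [0, -30, 0], [0, 0, 0]],
    [0.62, [0, -40, 0], [0, 0, 0]],
    [0.62, [0, -40, 0], [0, 0, 0]],
    [0.62, [0, -30, 0], [0, 0, 0]],
    [0.62, [0, 0, 0], [0, 0, 0]],
    [0.62, [0, 0, 0], [0, 0, 0]]
  ]
}}

```text
t: 22.15
tcp_pos: [0.6237, 0.021, 0.2204]
ee_rot: [0.499, -0.499, 0.501, -0.501]
ft_force: [-1.2, -0.8, -0.5]
width: 0.0576
```

{"op": "servo_tool", "data": {
  "rows": [
    [1, [-17, 0, -36], [0, 0, 0]],
    [1, [-17, 0, -36], [0, 0, 0]],
    [1, [-23, 0, -36], [0, 0, 0]],
    [1, [-23, 0, -36], [0, 0, 0]],
    [1, [-24, 0, -36], [0, 0, 0]],
    [1, [0, 0, 0], [0, 0, 0]],
    [1, [0, 0, 0], [0, 0, 0]],
    [1, [0, 0, 0], [0, 0, 0]]
  ],
  "grip_force": 12
}}

```text
t: 22.95
tcp_pos: [0.4431, 0.1246, 0.218]
ee_rot: [0.5, -0.5, 0.5, -0.5]
ft_force: [-0.7, 0.3, -1.0]
width: 0.0929
```

```bash
python3 - <<'E'
from h import *
print(manip.sense()['tcp_pos'].round(4))
im=fitb('wrist','d');cv2.imwrite('pics/w7.png',im)
E
```

```text
[0.4431 0.1246 0.218 ]
wrist 0.62 [297. 106. 339. 146.] d:[0.4416, 0.1775] 1.2
```

View pics/w7.png

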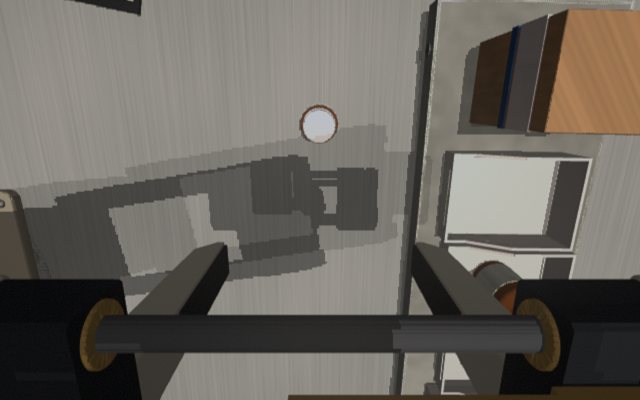

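{"op": "servo_tool", "data": {
  "rows": [
    [1, [-27, 0, -1], [0, 0, 0]],
    [1, [-27, 0, 0], [0, 0, 0]],
    [1, [0, 40, 0], [0, 0, 0]],
    [1, [0, 40, 0], [0, 0, 0]],
    [1, [0, 40, 0], [0, 0, 0]],
    [1, [0, 40, 0], [0, 0, 0]],
    [1, [0, 30, 0], [0, 0, 0]],
    [1, [0, 12, 0], [0, 0, 0]]
  ]
}}

```text
t: 23.85
tcp_pos: [0.4398, 0.1777, 0.0128]
ee_rot: [0.502, -0.501, 0.499, -0.498]
ft_force: [-1.5, 0.1, -1.1]
width: 0.0929
```

{"op": "servo_tool", "data": {
  "rows": [
    [1, [0, 0, 0], [0, 0, 0]],
    [0.8, [0, 0, 0], [0, 0, 0]],
    [0.6, [0, 0, 0], [0, 0, 0]],
    [0.4, [0, 0, 0], [0, 0, 0]],
    [0.2, [0, 0, 0], [0, 0, 0]],
    [0.2, [0, 0, 0], [0, 0, 0]],
    [0.2, [0, 0, 0], [0, 0, 0]],
    [0.2, [0, 0, 0], [0, 0, 0]]
  ]
}}

```text
t: 24.65
tcp_pos: [0.442, 0.1791, 0.0167]
ee_rot: [-0.5, 0.5, -0.5, 0.5]
ft_force: [0.1, -0.6, -0.0]
width: 0.0416
```

{"op": "servo_tool", "data": {
  "rows": [
    [0.2, [0, 0, 0], [0, 0, 0]],
    [0.2, [0, 0, 0], [0, 0, 0]],
    [0.2, [0, 0, 0], [0, 0, 0]]
  ]
}}

```text
t: 24.95
tcp_pos: [0.442, 0.179, 0.0166]
ee_rot: [0.5, -0.5, 0.5, -0.5]
ft_force: [-0.6, 0.1, 0.3]
width: 0.0359
```

{"op": "servo_tool", "data": {
  "rows": [
    [0.2, [0, -10, 0], [0, 0, 0]],
    [0.2, [0, -30, 0], [0, 0, 0]],
    [0.2, [0, -40, 0], [0, 0, 0]],
    [0.2, [0, -40, 0], [0, 0, 0]],
    [0.2, [0, 0, 0], [0, 0, 0]],
    [0.2, [34, 0, 0], [0, 0, 0]],
    [0.2, [34, 0, 0], [0, 0, 0]],
    [0.2, [0, 0, 0], [0, 0, 0]]
  ]
}}

```text
t: 25.75
tcp_pos: [0.4417, 0.1082, 0.1364]
ee_rot: [0.5, -0.5, 0.501, -0.499]
ft_force: [-0.3, -0.0, -1.6]
width: 0.0358
```

{"op": "servo_tool", "data": {
  "rows": [
    [0.2, [0, 0, 35], [0, 0, 0]],
    [0.2, [0, 0, 36], [0, 0, 0]],
    [0.2, [0, 0, 36], [0, 0, 0]],
    [0.2, [0, 0, 36], [0, 0, 0]],
    [0.2, [0, 0, 36], [0, 0, 0]],
    [0.2, [0, 0, 0], [0, 0, 0]],
    [0.2, [0, 0, 0], [0, 0, 0]],
    [0.2, [0, 0, 0], [0, 0, 0]]
  ]
}}

```text
t: 26.55
tcp_pos: [0.62, 0.1115, 0.1362]
ee_rot: [0.5, -0.5, 0.5, -0.5]
ft_force: [-0.1, -0.1, -0.1]
width: 0.0359
```

Lower 76.5 mm to about 0.060.

{"op": "servo_tool", "data": {
  "rows": [
    [0.2, [0, 25, 0], [0, 0, 0]],
    [0.2, [0, 20, 0], [0, 0, 0]],
    [0.2, [0, 15, 0], [0, 0, 0]],
    [0.2, [0, 9, 0], [0, 0, 0]],
    [0.2, [0, 4, 0], [0, 0, 0]],
    [0.2, [0, 2, 0], [0, 0, 0]],
    [0.2, [0, 0, 0], [0, 0, 0]],
    [0.2, [0, 0, 0], [0, 0, 0]]
  ]
}}

```text
t: 27.35
tcp_pos: [0.6217, 0.1111, 0.0626]
ee_rot: [-0.5, 0.5, -0.5, 0.5]
ft_force: [1.0, -0.4, -1.3]
width: 0.0359
```

{"op": "servo_tool", "data": {
  "rows": [
    [0.2, [0, 1, 0], [0, 0, 0]],
    [0.2, [0, 1, 0], [0, 0, 0]],
    [0.2, [0, 0, 0], [0, 0, 0]],
    [0.2, [0, 0, 0], [0, 0, 0]]
  ]
}}

```text
t: 27.75
tcp_pos: [0.6211, 0.111, 0.0597]
ee_rot: [0.5, -0.5, 0.5, -0.5]
ft_force: [0.8, -1.0, -0.5]
width: 0.0358
```

{"op": "servo_tool", "data": {
  "rows": [
    [0.45, [0, 0, 0], [0, 0, 0]],
    [0.5, [0, 0, 0], [0, 0, 0]],
    [0.55, [0, 0, 0], [0, 0, 0]],
    [0.55, [0, 0, 0], [0, 0, 0]],
    [0.55, [0, 0, 0], [0, 0, 0]]
  ]
}}

```text
t: 28.25
tcp_pos: [0.621, 0.111, 0.0597]
ee_rot: [-0.5, 0.5, -0.5, 0.5]
ft_force: [1.0, -0.1, 0.3]
width: 0.051
```

{"op": "servo_tool", "data": {
  "rows": [
    [0.55, [0, -10, 0], [0, 0, 0]],
    [0.55, [0, -30, 0], [0, 0, 0]],
    [0.55, [0, -40, 0], [0, 0, 0]],
    [0.55, [0, -40, 0], [0, 0, 0]],
    [0.55, [0, -40, 0], [0, 0, 0]],
    [0.55, [0, 0, -40], [0, 0, 0]],
    [0.55, [0, 0, -40], [0, 0, 0]],
    [0.55, [0, 0, 0], [0, 0, 0]]
  ]
}}

```text
t: 29.05
tcp_pos: [0.5365, 0.1112, 0.2191]
ee_rot: [0.501, -0.501, 0.499, -0.499]
ft_force: [-0.0, 0.5, 0.6]
width: 0.051
```

{"op": "servo_tool", "data": {
  "rows": [
    [0.55, [0, -20, -40], [0, 0, 0]],
    [0.55, [0, -10, -40], [0, 0, 0]],
    [0.55, [0, 0, 0], [0, 0, 0]],
    [0.55, [0, 0, 0], [0, 0, 0]],
    [0.55, [0, 0, 0], [0, 0, 0]]
  ]
}}

```text
t: 29.55
tcp_pos: [0.4619, 0.111, 0.25]
ee_rot: [0.5, -0.5, 0.5, -0.5]
ft_force: [-0.5, -0.0, -0.3]
width: 0.0513
```

```bash
python3 - <<'E'
from h import *
s=manip.sense();print(s['tcp_pos'],s['ft_force'])
for n in('scene','side'):
  im=fitb(n,'abcd',.043)
  cv2.imwrite(f'pics/{n}8.png',cv2.resize(im[80:310,130:500],None,fx=2.1,fy=2.1))
fitb('wrist','abcd',.043)
E
```

```text
[0.46186094 0.1109621  0.24998919] [-0.47421164 -0.03441113 -0.33783605]
scene 0.95 [339. 189. 363. 232.] a:[0.6483, 0.1269] 16.2 b:[0.6375, 0.1229] 9.9 c:[0.6277, 0.1189] 4.9 d:[0.6188, 0.115] 1.8
scene 0.9 [299. 166. 318. 223.] a:[0.6422, 0.0408] 10.6 b:[0.6313, 0.0337] 4.6 c:[0.6212, 0.0273] 1.5 d:[0.6121, 0.0214] 4.5
scene 0.66 [198. 170. 252. 210.] a:[0.7077, -0.1008] 14.9 b:[0.6985, -0.1113] 11.5 c:[0.6898, -0.1206] 10.8 d:[0.6818, -0.1288] 11.3
scene 0.58 [214. 121. 250. 191.] a:[0.6041, -0.1702] 0.8 b:[0.5914, -0.1832] 4.9 c:[0.5797, -0.1948] 9.4 d:[0.5691, -0.2049] 12.6
side 0.78 [382. 185. 412. 248.] a:[0.6199, -0.1614] 1.3 b:[0.6293, -0.1566] 4.0 c:[0.6375, -0.152] 7.8 d:[0.6442, -0.1481] 10.6
side 0.68 [354. 175. 377. 220.] a:[0.6216, -0.0692] 6.1 b:[0.6309, -0.063] 1.8 c:[0.639, -0.0573] 2.1 d:[0.6457, -0.0524] 4.6
side 0.64 [327. 164. 344. 204.] a:[0.609, 0.0135] 7.8 b:[0.6177, 0.0214] 3.5 c:[0.6253, 0.0284] 0.2 d:[0.6318, 0.0343] 2.6
side 0.56 [302. 155. 317. 192.] a:[0.5964, 0.0856] 8.6 b:[0.6045, 0.0951] 4.4 c:[0.6116, 0.1033] 1.0 d:[0.6178, 0.1102] 1.7
wrist 0.78 [447. 238. 506. 279.] a:[0.5959, 0.0542] 33.1 b:[0.6054, 0.0463] 22.5 c:[0.613, 0.0399] 13.6 d:[0.6181, 0.0355] 8.1
wrist 0.64 [453. 162. 526. 209.] a:[0.5986, 0.1169] 25.4 b:[0.6083, 0.1148] 15.2 c:[0.6164, 0.1116] 6.5 d:[0.6215, 0.1098] 1.7
```

View pics/scene8.png

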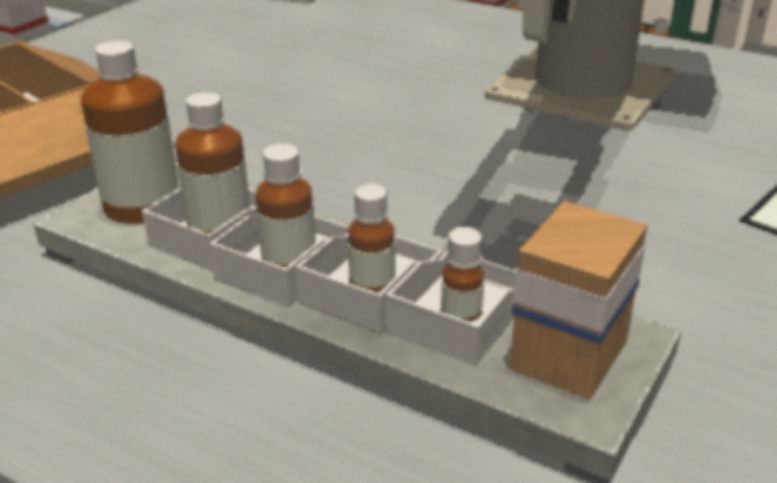

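View pics/side8.png

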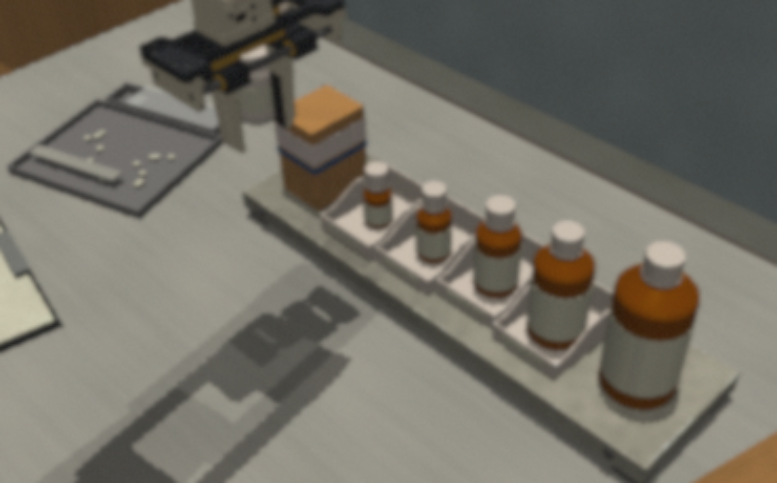

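All four bottles stand upright in the bins, stepping down from the stock bottle, with the stock bottle and carton untouched. Handing in.

```bash
python3 -c "
from bench import manip
print(manip.hand_in())"
```

```text
the job is handed in; nothing more can be done
None
```

I put the four bottles in the four bins and handed the job in at about 30 s. From the stock bottle toward the carton they run a, b, c, d, largest to smallest. I released each one only after lowering it onto the bin floor.

- **Last pictures:** the scene and side views show all four upright and inside their bins. The stock bottle and carton look to be where they started, the gripper is clear, and I saw nothing tip.
- **Positions:** each bottle was let go within about 2 mm of the bin centre I had measured. The side-camera fits agree to within about 7 mm.
- **Forces:** the largest reading at the end of any move was about 7 N.

**Checks that disagreed:**
- One scene-camera fit put bottle a about 17 mm nearer the robot than the release point, probably because the bin hides its base. The side view and the arm's pose agreed with each other instead.
- The scene camera's boxes missed bottle b and included one false match, probably a bin. The wrist fit for the partly hidden bottle c was poor.
- The side camera's size fit for bottle d slightly favoured c, but the gripper had measured it at 36 mm, which is d.

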